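# Sort salvaged PC parts into the trays of their kind

### The arm

A 6-joint arm with a two-finger parallel gripper is mounted at the origin on the work surface. World frame = base frame: x ahead of the robot, y to its left, z up, the work surface at z = 0. Lengths are in m, angles in rad, forces in N, time in s.
With the tool pointing down it reaches from about 0.375 to 0.75 m from the base axis. Payload 9 kg.
Tool frame: the origin (TCP) lies at the very end of the fingers, on their centre line; the grasp point (between the pads) lies 19 mm behind it; z points along the fingers, y is the line along which they close (so a half turn about z gives the same grasp; the last joint's range is limited). The gripper opens to 85 mm and grips with 20 to 120 N. Pads are 22 mm wide; open, the fingers measure 114 mm over their backs; the gripper's body (76 mm by 85 mm) begins 54 mm behind the grasp point. The pads swing forward as they close: fully open they stand 13 mm farther back than shut.
Start: joints at [0.926, 0.104, 0.097, 1.564, 0, 1.353], TCP at [0.248, 0.546, 0.199] pointing down, gripper open.
Joint ranges: [-2.99, 2.99], [-0.84, 1.86], [-1.1, 1.16], [-1.84, 2.11], [-1.51, 1.56], [-3.14, 3.14]. Speed limits (rad/s): [2.22, 2.22, 2.57, 3.14, 3.14, 3.14].

### API

Orientations are given as a 3x3 rotation matrix whose columns are the frame's x, y, z axes.
In Python, from station import r gives the robot as it stands.
- The arm moves only by the shell command python3 -m inch 'ROWS' [FORCE]. ROWS is JSON, a list of rows, each a list of 5 numbers: the shift along the tool's x, y, z in m, then the turn about the tool's z in degrees, then the closure in counts, from 0 (fully open) to 255 (shut). In form: [[dx, dy, dz, turn, grip], ...]. A call has 1 to 10 rows; each row is the pose to reach, as a shift and turn from the pose commanded when the call began, along the tool's axes at that moment; what a row does not reach only later rows make up. A row lasts 1/8 s, in which the tool goes at most 62.5 mm and 10.7 degrees, less where a joint would pass 70% of its speed; a pose out of reach is approached as far as the arm can. A call with a gripper value outside its range is refused whole. The fingers move at their own pace and stop on an object; FORCE is the grip in N (left out, the last holds). Time passes only in rows, so rows that repeat a pose let the fingers close. It gives the time, the measured TCP pose, the force, the opening and the grip force at its end, in the units of the state.
- r.get_state(): the state, without advancing time (a new reading comes with each control period).
- r.snapshot(name): name is "scene" or "top" or "wrist"; returns a dict with "img" (384x512x3 uint8, blue, green, red), "fx", "fy", "cx", "cy" (pixels), "dist_coeffs" ([k1, k2, p1, p2, k3] as OpenCV has them; the pictures are not rectified), "R" (3x3) and "t" (3): a world point X has camera coordinates R X + t. Camera axes: x right, y down, z forward; pixel columns grow to the right and rows downward; lengths in m; the calibration is good to about 2 mm. A picture is of the moment at which its call begins. There is no depth.
- r.hand_in(): hands the job in; it is judged then, once.
The state is a dict: "time": time; "joint_positions": joint angles; "dq": joint speeds; "tau": joint torques, N m; "tool_pos": TCP position; "ee_rot": TCP orientation; "wrist_force": force on the tool from outside, world axes, zero at the start; "wrist_torque": the same for the moment, N m; "grip_width": finger opening in m; "gripper_force": force on a finger pad.
Only numpy, scipy, OpenCV 4.12 (cv2) and the standard library are available. Lean on these libraries where they do the work, as an engineer would, in place of code of your own. Each camera call takes 0.05 s, during which the arm holds its last target. There are 200 camera calls.

### The job

Four parts pulled from an old PC lie on the bench: a heat sink, a transformer, a can capacitor and a fan. Put each one into the middle of the empty pocket of the tray that already holds parts of its own kind, the same way up and squared to the tray like the ones already there, setting it down rather than dropping it. Leave the screwdriver and the slot bracket lying where they are.

Things in the scene. Friction and masses are not known exactly. Their poses are not given: they have to be found in the camera images.
- heatsink: Aluminium heat sink lying on its base, fins up: base plate 62 x 48 x 6 mm, seven straight thin fins running along x, 32 mm high overall, about 0.1 kg. Origin: centre of its underside; x along the fins (62 mm), y across them (48 mm; the outer fins are flat, full-length gripping faces), z up.
- transformer: Small mains transformer standing upright: dark laminated steel core 50 mm (x) x 26 mm (y), 43 mm high, on a thin strap with feet, 64 mm long along x; a copper winding bulges out on both sides to 42 mm across y, 31 mm long in x, from 10 to 33 mm above its underside. About 0.3 kg. Origin: centre of its underside; z up.
- capacitor: Large can capacitor standing on end: plain dark cylinder 35 mm in diameter, 50 mm tall, bare aluminium disc on top, about 0.06 kg. Origin: centre of its underside; z up along its axis.
- fan: Small cooling fan lying flat: black square frame 50 x 50 mm, 20 mm thick, with a grey hub and blades, about 0.04 kg. Origin: centre of its underside; x and y parallel to the frame's sides, z up.
- tray_heatsink: Fixed grey tray, three pockets in a row: the two far ones hold a heat sink each, the one nearest the robot is empty. Pocket inside 84 (x) by 112 mm (y), floor 3 mm and rim 14 mm above the bench, walls 3 mm. Origin: centre of the EMPTY pocket, at bench level; x along the row to the filled pockets (centres 87 and 174 mm on), z up. Fins lie along tray x.
- tray_transformer: Fixed grey tray, three pockets in a row: the two far ones hold a transformer each, the one nearest the robot is empty. Pocket inside 84 (x) by 112 mm (y), floor 3 mm and rim 14 mm above the bench, walls 3 mm. Origin: centre of the EMPTY pocket, at bench level; x along the row to the filled pockets (centres 87 and 174 mm on), z up. They stand, length along tray x.
- tray_capacitor: Fixed grey tray, three pockets in a row: the two far ones hold a capacitor each, the one nearest the robot is empty. Pocket inside 84 (x) by 112 mm (y), floor 3 mm and rim 14 mm above the bench, walls 3 mm. Origin: centre of the EMPTY pocket, at bench level; x along the row to the filled pockets (centres 87 and 174 mm on), z up. They stand on end.
- tray_fan: Fixed grey tray, three pockets in a row: the two far ones hold a fan each, the one nearest the robot is empty. Pocket inside 84 (x) by 112 mm (y), floor 3 mm and rim 14 mm above the bench, walls 3 mm. Origin: centre of the EMPTY pocket, at bench level; x along the row to the filled pockets (centres 87 and 174 mm on), z up. They lie flat, sides parallel to the tray's.
- screwdriver: Screwdriver with a black handle lying on the bench among the parts, 160 mm long, handle 26 mm thick. To be left alone. Origin: middle of its length, at bench level; x towards the tip.
- slot_bracket: Steel slot cover from a PC lying flat among the parts: strip 122 x 19 x 2 mm along its x, with a bent-up tab 11 mm high at its -x end. To be left alone. Origin: underside, 10 mm from the strip's middle towards the tab.
Not all that is in view belongs to the job. Leave any blue or turquoise look-alike of the transformer alone. Of the things that look like the fan, the larger one is meant.

How it is judged:
By the outcome, as a careful person would: the job done as asked, in the order asked, and still so for the second after the job is handed in, with the robot touching nothing.
It also fails if it takes over 112 s, if anything falls off the work surface, if the arm or the gripper's body presses on something with over 40 N, if the wrist force passes 120 N, or if a joint passes its speed limit or range.

## Working session

There is one attempt and no reset: what is moved stays moved. The work goes in short steps, Python scripts to look and compute and a shell command to move; the robot and the scene stay as the last step left them, time stands still between calls to the robot, and variables do not carry over. Pictures are saved under pics/ and viewed, at most 14 in all, crops included, and the job is handed in when it is done.

```bash
ls; mkdir -p pics; cat > h.py <<'E'
import numpy as np, cv2
from station import r
def snap(n,f):
    s=r.snapshot(n); cv2.imwrite(f'pics/{f}.png',s['img']); np.save(f'pics/{f}.npy',np.array(s,dtype=object),allow_pickle=True); return s
def load(f): return np.load(f'pics/{f}.npy',allow_pickle=True).item()
def ray(s,uv,z):
    K=np.array([[s['fx'],0,s['cx']],[0,s['fy'],s['cy']],[0,0,1.]])
    p=cv2.undistortPoints(np.array(uv,float).reshape(-1,1,2),K,np.array(s['dist_coeffs'],float)).reshape(-1,2)
    R=np.array(s['R']);t=np.array(s['t']); C=-R.T@t
    d=np.c_[p,np.ones(len(p))]@R
    return C+d*((z-C[2])/d[:,2])[:,None]
def proj(s,X):
    K=np.array([[s['fx'],0,s['cx']],[0,s['fy'],s['cy']],[0,0,1.]])
    return cv2.projectPoints(np.array(X,float).reshape(-1,1,3),cv2.Rodrigues(np.array(s['R'],float))[0],np.array(s['t'],float),K,np.array(s['dist_coeffs'],float))[0].reshape(-1,2)
E
python3 - <<'E'
from h import *
for n in('top','scene'):
    s=snap(n,n+'0'); R=np.array(s['R']); print(n,-R.T@np.array(s['t']),R[2],s['fx'])
    cv2.imwrite(f'pics/{n}0b.png',cv2.resize(s['img'],(800,600),interpolation=cv2.INTER_CUBIC))
E
```

```text
pics
top [0.34907134 0.0566513  0.98313982] [ 0.15062424 -0.004723   -0.98857981] 411.07624622192975
scene [ 0.97988746 -0.386283    0.69110739] [-0.52668164  0.46924645 -0.70881184] 361.0218722196797
```

View pics/top0b.png

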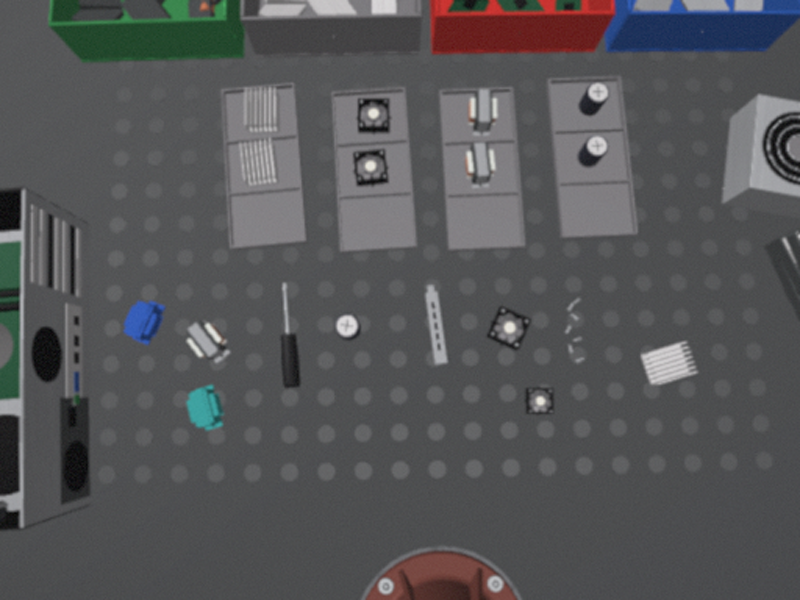

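View pics/scene0b.png

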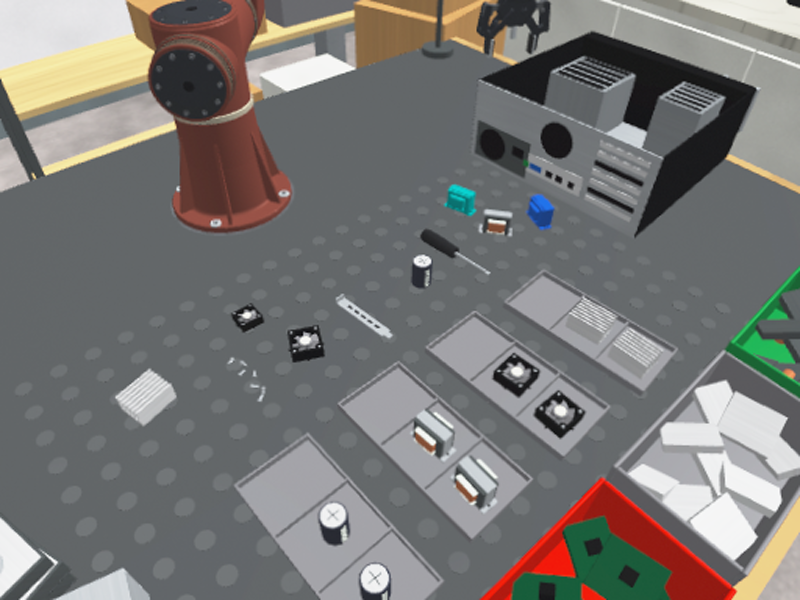

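Top view (800x600 scale):
- **Transformer candidates:** grey/copper at (207,341), wanted; blue (143,321) and teal (205,408) are look-alikes.
- **Fan candidates:** larger at (510,327), wanted; smaller at (540,401) is not.
- **Heat sink:** (668,362). **Capacitor:** (347,326).
- **Empty pockets:** (267,220) heat sink, (377,222) fan, (485,222) transformer, (597,210) capacitor.

```bash
python3 - <<'E'
from h import *
s=load('top0'); im=s['img']; k=512/800
g=cv2.cvtColor(im,cv2.COLOR_BGR2GRAY).astype(int)
for n,(u,v) in dict(hs=(267,220),fan=(377,222),tr=(485,222),cap=(597,210)).items():
    u,v=int(u*k),int(v*k); print(n,im[v,u],im[v+25,u])
# trays: quad corners at 800 scale approx -> refine via mask
m=((g>88)).astype(np.uint8)
m[:int(70*k)]=0
for n,(u,v) in dict(hs=(267,220),fan=(377,222),tr=(485,222),cap=(597,210)).items():
    mm=m.copy(); a,b=int((u-65)*k),int((u+57)*k); mm[:,:a]=0; mm[:,b:]=0; mm[int(262*k):]=0
    mm=cv2.morphologyEx(mm,cv2.MORPH_CLOSE,np.ones((5,5))); mm=cv2.morphologyEx(mm,cv2.MORPH_OPEN,np.ones((9,9)))
    c=max(cv2.findContours(mm,0,1)[0],key=cv2.contourArea).reshape(-1,2)
    W=ray(s,c,.014)[:,:2]
    (cx,cy),(w,h),ang=cv2.minAreaRect((W*1000).astype(np.float32))
    B=cv2.boxPoints(((cx,cy),(w,h),ang))
    e=B[1]-B[0] if np.linalg.norm(B[1]-B[0])>np.linalg.norm(B[2]-B[1]) else B[2]-B[1]
    e=e/np.linalg.norm(e)*np.sign(e[0]); o=np.array([cx,cy])-87*e
    print(n,'size',round(w),round(h),'yaw',np.degrees(np.arctan2(e[1],e[0])).round(1),'empty',o.round(1))
for n,(u,v,z) in dict(hs=(668,362,.032),tr=(207,341,.043),cap=(347,325,.05),fan=(510,327,.02)).items():
    print(n,ray(s,[(u*k,v*k)],z).round(3))
# wrist cam pose relative to tool
st=r.get_state(); w=snap('wrist','w0'); R=np.array(w['R']); C=-R.T@np.array(w['t']); T=np.array(st['ee_rot'])
print(st['time'],st['tool_pos'],T.round(3).tolist(),'cam in tool',(T.T@(C-st['tool_pos'])).round(3),(R@T).round(2).tolist(),w['fx'])
E
```

```text
hs [135 131 132] [85 83 83]
fan [132 130 132] [84 82 82]
tr [133 130 131] [82 81 79]
cap [130 126 128] [83 82 80]
hs size 292 137 yaw 1.5 empty [617.8 264.7]
fan size 285 143 yaw 2.3 empty [612.7  96. ]
tr size 278 124 yaw 1.2 empty [612.2 -82.8]
cap size 269 131 yaw 1.5 empty [ 633.1 -262.4]
hs [[ 0.388 -0.346  0.032]]
tr [[0.432 0.336 0.043]]
cap [[0.451 0.129 0.05 ]]
fan [[ 0.446 -0.114  0.02 ]]
0.1 [0.24815179 0.54589813 0.19790607] [[-0.91, 0.414, -0.001], [0.414, 0.91, -0.001], [0.0, -0.001, -1.0]] cam in tool [ 0.081  0.001 -0.175] [[-0.0, 1.0, -0.0], [-0.95, -0.0, -0.32], [-0.32, 0.0, 0.95]] 275.9876811053795
```

```bash
python3 - <<'E'
from h import *
s=load('top0'); im=s['img']; k=512/800
g=cv2.cvtColor(im,cv2.COLOR_BGR2GRAY); big=[]
def rect(W):
    (cx,cy),(w,h),a=cv2.minAreaRect((W*1000).astype(np.float32)); B=cv2.boxPoints(((cx,cy),(w,h),a))
    e=max((B[1]-B[0],B[2]-B[1]),key=np.linalg.norm); e=e/np.linalg.norm(e); e*=np.sign(e[0])
    return np.array([cx,cy]),e,sorted([round(w),round(h)])
for n,(u,v) in dict(hs=(267,220),fan=(377,222),tr=(485,222),cap=(597,210)).items():
    # the empty pocket floor
    mm=((g>108)&(g<160)).astype(np.uint8); a,b=int((u-60)*k),int((u+57)*k); mm[:,:a]=0; mm[:,b:]=0; mm[int(262*k):]=0; mm[:int(72*k)]=0
    mm=cv2.morphologyEx(mm,cv2.MORPH_CLOSE,np.ones((9,9)));mm=cv2.morphologyEx(mm,cv2.MORPH_OPEN,np.ones((7,7)))
    c=max(cv2.findContours(mm,0,1)[0],key=cv2.contourArea).reshape(-1,2)
    o,e,sz=rect(ray(s,c,.014)[:,:2]); print(n,sz,'yaw',np.degrees(np.arctan2(e[1],e[0])).round(1),'empty',(o-87*e).round(1))
def obj(n,u,v,hw,lo,hi,z):
    u,v=int(u*k),int(v*k); mm=np.zeros_like(g); sl=np.s_[v-hw:v+hw,u-hw:u+hw]; mm[sl]=((g[sl]>=lo)&(g[sl]<=hi)); mm=cv2.morphologyEx(mm,cv2.MORPH_CLOSE,np.ones((5,5)))
    c=max(cv2.findContours(mm,0,1)[0],key=cv2.contourArea).reshape(-1,2)
    o,e,sz=rect(ray(s,c,z)[:,:2]); print(n,sz,'yaw',np.degrees(np.arctan2(e[1],e[0])).round(1),o.round(1))
obj('hs',668,362,26,125,255,.032); obj('tr',207,341,18,120,255,.035); obj('cap',347,325,12,150,255,.05); obj('fan',510,327,20,0,50,.02)
E
```

```text
hs [118, 265] yaw 4.5 empty [628.6 257.9]
fan [117, 254] yaw 2.8 empty [613.3  85.1]
tr [118, 264] yaw 1.4 empty [616.5 -83.1]
cap [119, 263] yaw 1.6 empty [ 632.8 -260.1]
hs [51, 73] yaw -75.2 [ 386.5 -345.2]
tr [45, 71] yaw 45.1 [430.7 339.1]
cap [28, 29] yaw -45.7 [451.3 129.7]
fan [51, 53] yaw -26.5 [ 445.1 -111.2]
```

```bash
cat >> h.py <<'E'
def plan(*wps):
    st=r.get_state(); T=np.array(st['ee_rot']); p=np.array(st['tool_pos']); ps=np.degrees(np.arctan2(T[1,0],T[0,0])); q=np.degrees(st['joint_positions'])
    T=np.array([[np.cos(np.radians(ps)),np.sin(np.radians(ps)),0],[np.sin(np.radians(ps)),-np.cos(np.radians(ps)),0],[0,0,-1]])
    print('t',round(st['time'],2),'p',p.round(4),'psi',ps.round(1),'q',q.round(0),'grip',round(st['grip_width'],4),'F',np.round(st['wrist_force'],1),'gf',round(st['gripper_force'],1))
    for x,y,z,a in wps:
        d=T.T@(np.array([x,y,z])-p); print((x,y,z,a),'->',d.round(4).tolist(),round((ps-a+180)%360-180,1))
E
python3 - <<'E'
from h import *
s=load('top0'); print(proj(s,[(.248,.546,.2)])*800/512)
print(ray(s,[(20*.64,190*.64),(90*.64,222*.64),(90*.64,500*.64)],0.0),ray(s,[(20*.64,190*.64)],.15))
plan((.30,.5,.25,130),(.5,.15,.25,130),(.5,-.1,.25,110),(.39,-.345,.15,105))
E
```

```text
[[ -8.11470731 485.830947  ]]
[[0.68409531 0.65869297 0.        ]
 [0.62814583 0.5407121  0.        ]
 [0.2004203  0.51938284 0.        ]] [[0.6329799  0.56683803 0.15      ]]
t 0.15 p [0.2482 0.546  0.198 ] psi 155.5 q [53.  6.  6. 90.  0. 78.] grip 0.0852 F [ 0.8  1.5 -0.2] gf 0.0
(0.3, 0.5, 0.25, 130) -> [-0.0662, -0.0204, -0.052] 25.5
(0.5, 0.15, 0.25, 130) -> [-0.3931, -0.2562, -0.052] 25.5
(0.5, -0.1, 0.25, 110) -> [-0.4966, -0.4838, -0.052] 45.5
(0.39, -0.345, 0.15, 105) -> [-0.4979, -0.7523, 0.048] 50.5
```

```bash
python3 - <<'E'
from h import *
im=cv2.imread('pics/top0.png'); k=.64
a=[cv2.resize(im[int(v*k)-30:int(v*k)+30,int(u*k)-30:int(u*k)+30],(390,390),interpolation=cv2.INTER_CUBIC) for u,v in((668,362),(207,341))]
cv2.imwrite('pics/crop1.png',np.hstack(a))
E
```

```text
(no output)
```

View pics/crop1.png

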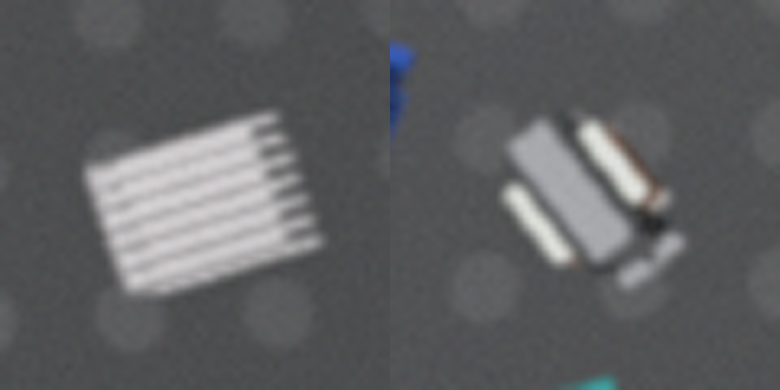

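The crop confirms the picks. Left is the heat sink, fins rising slightly to the right (crop centre ~(205,205)). Right is the grey/copper transformer, core from (527,133) to (617,250), yaw ≈ 38°.

```bash
python3 -m inch '[[-0.02,0,-0.052,0,0],[-0.066,-0.02,-0.052,8,0],[-0.115,-0.055,-0.052,16,0],[-0.165,-0.09,-0.052,25,0],[-0.21,-0.125,-0.052,25,0],[-0.26,-0.16,-0.052,25,0],[-0.3,-0.19,-0.052,25,0],[-0.35,-0.225,-0.052,25,0],[-0.393,-0.256,-0.052,25,0],[-0.42,-0.31,-0.052,30,0]]'
python3 -m inch '[[0,-0.04,0,4,0],[0,-0.08,0,8,0],[0,-0.12,0,12,0]]'
python3 - <<'E'
from h import *
plan((.5,-.1,.25,110),(.39,-.345,.15,105))
E
```

```text
time: 1.4
tool_pos: [0.5031, 0.0885, 0.2498]
ee_rot: [[-0.58, 0.814, -0.001], [0.814, 0.58, 0.0], [0.001, -0.0, -1.0]]
wrist_force: [1.1, 0.4, -0.1]
grip_width: 0.0853
gripper_force: 0.0
time: 1.78
tool_pos: [0.4036, 0.0197, 0.2503]
ee_rot: [[-0.397, 0.918, -0.0], [0.918, 0.397, 0.0], [0.0, -0.0, -1.0]]
wrist_force: [-0.0, 0.1, 1.1]
grip_width: 0.0851
gripper_force: 0.0
t 1.77 p [0.4036 0.0197 0.2503] psi 113.4 q [-16. -27. -18.  99.   0.  51.] grip 0.0851 F [-0.   0.1  1.1] gf 0.0
(0.5, -0.1, 0.25, 110) -> [-0.1482, 0.0409, 0.0003] 3.4
(0.39, -0.345, 0.15, 105) -> [-0.3293, -0.1574, 0.1003] 8.4
```

```bash
python3 -m inch '[[-0.05,0.01,0,3,0],[-0.1,0.02,0,4,0],[-0.15,0.01,0.01,5,0],[-0.2,-0.03,0.03,6,0],[-0.24,-0.07,0.05,7,0],[-0.28,-0.11,0.08,8,0],[-0.33,-0.157,0.1,8,0],[-0.33,-0.157,0.1,8,0],[-0.33,-0.157,0.1,8,0]]'
python3 - <<'E'
from h import *
plan((.39,-.345,.15,105)); s=snap('wrist','w1')
E
```

```text
time: 2.9
tool_pos: [0.3922, -0.3449, 0.1502]
ee_rot: [[-0.267, 0.964, -0.0], [0.964, 0.267, 0.001], [0.001, -0.0, -1.0]]
wrist_force: [-0.7, -0.5, 0.5]
grip_width: 0.085
gripper_force: 0.0
t 2.9 p [ 0.3922 -0.3449  0.1502] psi 105.5 q [-56.  -8. -13.  85.   0.  19.] grip 0.085 F [-0.7 -0.5  0.5] gf 0.0
(0.39, -0.345, 0.15, 105) -> [0.0005, -0.0022, 0.0002] 0.5
```

View pics/w1.png

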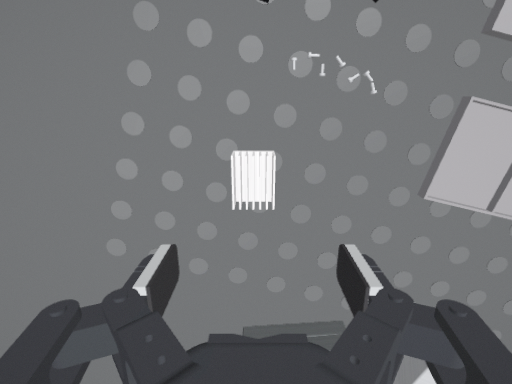

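Wrist view: the heat sink lies between the fingers with its fins vertical in the picture, corners about (233,152) to (274,209).

```bash
python3 - <<'E'
from h import *
s=load('w1'); g=cv2.cvtColor(s['img'],cv2.COLOR_BGR2GRAY); m=np.zeros_like(g); m[135:225,215:295]=g[135:225,215:295]>170
m=cv2.morphologyEx(m,cv2.MORPH_CLOSE,np.ones((7,7)))
c=max(cv2.findContours(m,0,1)[0],key=cv2.contourArea).reshape(-1,2); W=ray(s,c,.032)[:,:2]*1000
print(cv2.minAreaRect(W.astype(np.float32)), cv2.boundingRect(c)); (x,y),_,_=cv2.minAreaRect(W.astype(np.float32))
plan((x/1000,y/1000,.006,105.5))
E
```

```text
((388.4958190917969, -348.90460205078125), (48.34614562988281, 67.67890930175781), 15.11367130279541) (231, 150, 45, 60)
t 2.95 p [ 0.3929 -0.3443  0.1508] psi 105.5 q [-56.  -8. -13.  85.   0.  19.] grip 0.0854 F [0.6 0.2 0.8] gf 0.0
(0.38849581909179687, -0.3489046020507813, 0.006, 105.5) -> [-0.0033, -0.0054, 0.1448] 0.0
```

```bash
python3 -m inch '[[-0.003,-0.004,0.05,0.4,0],[-0.003,-0.004,0.1,0.4,0],[-0.003,-0.004,0.13,0.4,0],[-0.003,-0.004,0.144,0.4,0],[-0.003,-0.004,0.144,0.4,60],[-0.003,-0.004,0.144,0.4,150],[-0.003,-0.004,0.144,0.4,200],[-0.003,-0.004,0.144,0.4,200],[-0.003,-0.004,0.144,0.4,200],[-0.003,-0.004,0.144,0.4,200]]' 35
python3 - <<'E'
from h import *
plan((.39,-.345,.006,105))
E
```

```text
time: 4.2
tool_pos: [0.3896, -0.3489, 0.0066]
ee_rot: [[-0.261, 0.965, 0.0], [0.965, 0.261, 0.0], [0.0, 0.0, -1.0]]
wrist_force: [-0.0, -0.5, -1.1]
grip_width: 0.0185
gripper_force: 0.0
t 4.2 p [ 0.3896 -0.3489  0.0066] psi 105.1 q [-56.  -4. -25.  69.   0.  19.] grip 0.0185 F [-0.  -0.5 -1.1] gf 0.0
(0.39, -0.345, 0.006, 105) -> [0.0036, 0.0014, 0.0006] 0.1
```

```bash
python3 - <<'E'
from h import *
s=snap('wrist','w2'); t=snap('top','t2')
a=cv2.resize(s['img'],(400,300)); b=cv2.resize(t['img'][170:300,340:512],(400,300))
cv2.imwrite('pics/c2.png',np.hstack([a,b]))
E
```

```text
(no output)
```

View pics/c2.png

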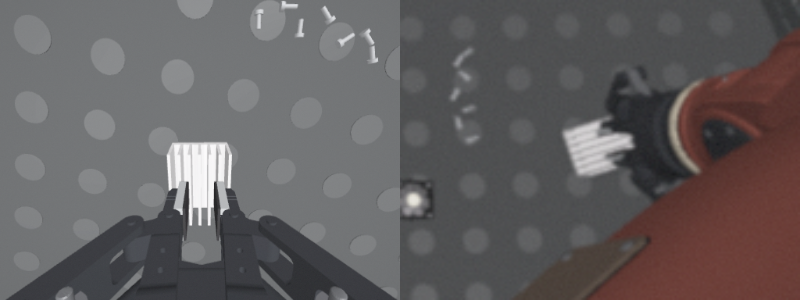

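The wrist view shows the fingers closed short of the heat sink, which sits in front at ~(200,180) and hasn't moved. I'll check where the reported TCP projects before moving again.

```bash
python3 - <<'E'
from h import *
st=r.get_state(); p=np.array(st['tool_pos']); T=np.array(st['ee_rot'])
for f in('w2','t2'):
    s=load(f); R=np.array(s['R']); C=-R.T@np.array(s['t'])
    print(f,'tcp',proj(s,[p]).round(0),'hs axis 0,+20,+40',proj(s,[p+T[:,0]*d for d in(.02,.04,-.02,-.04)]).round(0).tolist(),'C',C.round(3),(T.T@(C-p)).round(3),(R@T).round(2).tolist())
s=load('w2')
# hs top far edge / near tip in full-res pixels: bright mask
g=cv2.cvtColor(s['img'],cv2.COLOR_BGR2GRAY); m=(g>200).astype(np.uint8); m[:170]=0
c=max(cv2.findContours(m,0,1)[0],key=cv2.contourArea); x,y,w,h=cv2.boundingRect(c); print(x,y,w,h, ray(s,[(x+w/2,y),(x+w/2,y+h)],.032))
im=s['img'].copy()
for u in proj(s,[p]+[p+T[:,0]*d for d in(.04,-.04)]): cv2.circle(im,tuple(int(v) for v in u),4,(0,0,255),-1)
t=load('t2')['img'].copy(); 
for u in proj(load('t2'),[p]+[p+T[:,0]*d for d in(.04,-.04)]): cv2.circle(t,tuple(int(v) for v in u),1,(0,0,255),-1)
cv2.imwrite('pics/c3.png',np.hstack([cv2.resize(im[130:,130:400],(400,376)),cv2.resize(t[190:270,390:475],(400,376),interpolation=cv2.INTER_CUBIC)]))
E
```

```text
w2 tcp [[257. 224.]] hs axis 0,+20,+40 [[257.0, 197.0], [257.0, 168.0], [257.0, 249.0], [257.0, 273.0]] C [ 0.368 -0.27   0.181] [ 0.082  0.    -0.175] [[-0.0, 1.0, -0.0], [-0.95, -0.0, -0.32], [-0.32, 0.0, 0.95]]
t2 tcp [[424. 231.]] hs axis 0,+20,+40 [[417.0, 234.0], [409.0, 236.0], [432.0, 229.0], [440.0, 227.0]] C [0.349 0.057 0.983] [ 0.402  0.067 -0.977] [[-0.96, -0.28, -0.0], [0.28, -0.95, 0.15], [-0.04, 0.14, 0.99]]
214 183 83 105 [[ 0.37915566 -0.3131555   0.032     ]
 [ 0.3973975  -0.38128843  0.032     ]]
```

View pics/c3.png

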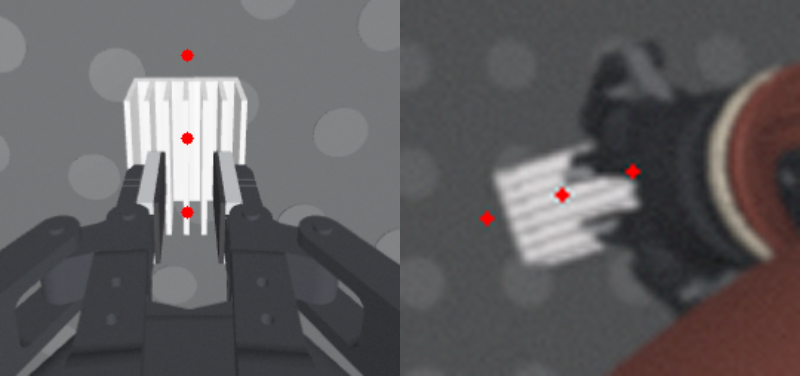

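The TCP projects onto the heat sink's centre, but the visible fingertips sit about 40 mm higher than the TCP implies. They hide the fins from above and made no contact. I'll open, go down in small steps watching the force, then close.

```bash
python3 -m inch '[[0,0,0,0,0],[0,0,0,0,0],[0,0,0,0,0],[0,0,0.006,0,0],[0,0,0.012,0,0],[0,0,0.018,0,0],[0,0,0.018,0,0]]'
python3 - <<'E'
from h import *
plan((.39,-.345,.006,105)); s=snap('wrist','w3')
cv2.imwrite('pics/w3b.png',s['img'][100:,80:430])
E
```

```text
time: 5.18
tool_pos: [0.3893, -0.3482, -0.0123]
ee_rot: [[-0.261, 0.965, -0.001], [0.965, 0.261, 0.001], [0.001, -0.0, -1.0]]
wrist_force: [-0.4, 0.5, 0.1]
grip_width: 0.0857
gripper_force: 0.0
t 5.17 p [ 0.3893 -0.3482 -0.0123] psi 105.1 q [-56.  -3. -26.  67.   0.  19.] grip 0.0857 F [-0.4  0.5  0.1] gf 0.0
(0.39, -0.345, 0.006, 105) -> [0.0029, 0.0016, -0.0183] 0.1
```

View pics/w3b.png

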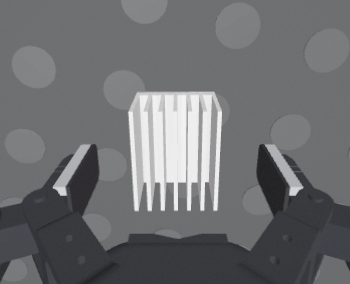

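```bash
python3 -m inch '[[0,0,0,0,40],[0,0,0,0,40]]' | tail -4;  python3 -m inch '[[0,0,0,0,80],[0,0,0,0,80],[0,0,0,0,80]]' | tail -4;python3 -m inch '[[0,0,0,0,130],[0,0,0,0,130],[0,0,0,0,130]]' | tail -4
```

```text
ee_rot: [[-0.261, 0.965, 0.0], [0.965, 0.261, -0.0], [-0.0, 0.0, -1.0]]
wrist_force: [0.4, -0.4, 0.4]
grip_width: 0.0718
gripper_force: 0.0
ee_rot: [[-0.261, 0.965, 0.0], [0.965, 0.261, 0.0], [0.0, 0.0, -1.0]]
wrist_force: [0.4, 0.0, -0.1]
grip_width: 0.0586
gripper_force: 0.0
ee_rot: [[-0.261, 0.965, 0.0], [0.965, 0.261, -0.0], [-0.0, 0.0, -1.0]]
wrist_force: [-0.3, 0.3, 4.1]
grip_width: 0.047
gripper_force: 36.5
```

Contact at 47 mm. The fingers only reach the fin tops, so I'll go lower for a fuller grip.

```bash
python3 -m inch '[[0,0,0,0,70],[0,0,0,0,70],[0,0,0.006,0,70],[0,0,0.012,0,70],[0,0,0.012,0,70]]' | tail -6;  python3 -m inch '[[0,0,0,0,130],[0,0,0,0,130],[0,0,0,0,130],[0,0,0,0,130]]' | tail -6
python3 - <<'E'
from h import *
plan((.39,-.345,.006,105)); s=snap('wrist','w4')
cv2.imwrite('pics/w4b.png',s['img'][100:,80:430])
E
```

```text
time: 6.85
tool_pos: [0.3892, -0.3482, -0.0244]
ee_rot: [[-0.261, 0.965, -0.001], [0.965, 0.261, 0.001], [0.001, -0.0, -1.0]]
wrist_force: [-0.0, 0.5, -0.4]
grip_width: 0.062
gripper_force: 0.0
time: 7.35
tool_pos: [0.3896, -0.3489, -0.0234]
ee_rot: [[-0.261, 0.965, 0.0], [0.965, 0.261, -0.0], [-0.0, 0.0, -1.0]]
wrist_force: [0.7, 0.7, -0.9]
grip_width: 0.0474
gripper_force: 37.5
t 7.35 p [ 0.3896 -0.3489 -0.0234] psi 105.1 q [-56.  -3. -26.  66.   0.  19.] grip 0.0474 F [ 0.7  0.7 -0.9] gf 37.5
(0.39, -0.345, 0.006, 105) -> [0.0036, 0.0014, -0.0294] 0.1
```

View pics/w4b.png

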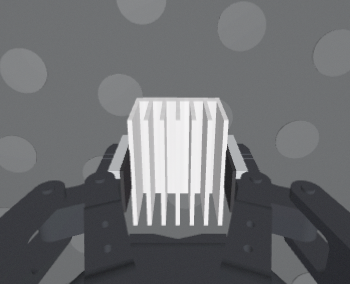

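```bash
python3 -m inch '[[0,0,-0.02,0,130],[0,0,-0.07,0,130],[0,0,-0.12,0,130],[0,0,-0.17,0,130],[0,0,-0.17,0,130]]' 45 | tail -4
python3 - <<'E'
from h import *
plan((.629,.258,.1,184.5))
E
```

```text
ee_rot: [[-0.261, 0.965, 0.004], [0.965, 0.261, -0.006], [-0.007, 0.002, -1.0]]
wrist_force: [0.2, -0.2, -1.9]
grip_width: 0.0472
gripper_force: 47.6
t 8.03 p [ 0.391  -0.3509  0.1511] psi 105.1 q [-56.  -8. -13.  84.   0.  19.] grip 0.0472 F [ 0.2 -0.2 -1.9] gf 47.6
(0.629, 0.258, 0.1, 184.5) -> [0.5256, 0.3888, 0.0511] -79.4
```

```bash
python3 -m inch '[[0.05,0.037,0,-8,130],[0.1,0.074,0,-16,130],[0.15,0.111,0,-24,130],[0.2,0.148,0,-32,130],[0.25,0.185,0,-40,130],[0.3,0.222,0,-48,130],[0.35,0.259,0,-56,130],[0.4,0.296,0,-64,130],[0.45,0.333,0,-72,130],[0.5,0.37,0,-79,130]]' | tail -4
python3 - <<'E'
from h import *
plan((.629,.258,.1,184.5))
E
```

```text
ee_rot: [[-0.997, -0.077, -0.001], [-0.077, 0.997, -0.0], [0.001, -0.0, -1.0]]
wrist_force: [1.4, -0.4, -0.7]
grip_width: 0.047
gripper_force: 47.6
t 9.28 p [0.6161 0.2325 0.1452] psi -175.6 q [ 9. 16. 11. 85. -0.  5.] grip 0.047 F [ 1.4 -0.4 -0.7] gf 47.6
(0.629, 0.258, 0.1, 184.5) -> [-0.0148, 0.0245, 0.0452] -0.1
```

```bash
python3 -m inch '[[-0.015,0.025,0.02,0,130],[-0.015,0.025,0.045,0,130],[-0.015,0.025,0.045,0,130]]' | tail -4
python3 - <<'E'
from h import *
plan((.629,.258,.1,184.5)); s=snap('wrist','w5')
E
```

```text
ee_rot: [[-0.997, -0.073, -0.006], [-0.073, 0.997, -0.001], [0.006, -0.001, -1.0]]
wrist_force: [-1.6, -0.4, -0.6]
grip_width: 0.0473
gripper_force: 47.5
t 9.65 p [0.6269 0.2564 0.0977] psi -175.8 q [11. 20. 11. 81.  0.  7.] grip 0.0473 F [-1.6 -0.4 -0.6] gf 47.5
(0.629, 0.258, 0.1, 184.5) -> [-0.0022, 0.0015, -0.0023] -0.3
```

View pics/w5.png

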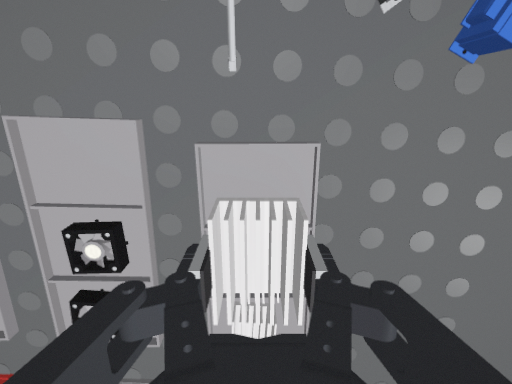

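The wrist view shows the heat sink held over its tray. The tray's near rim runs from (196,145) to (320,144). The fan tray's near rim runs from (4,120) to (145,122).

```bash
python3 - <<'E'
from h import *
s=load('w5')
for n,a,b in(('hs',(196,145),(320,144)),('fan',(4,119),(145,121))):
    A,B=ray(s,[a,b],.014)[:,:2]; d=B-A; L=np.linalg.norm(d); d/=L; e=np.array([-d[1],d[0]]); e*=np.sign(e[0]); o=(A+B)/2+.045*e
    print(n,L.round(4),'yaw',np.degrees(np.arctan2(e[1],e[0])).round(1),o.round(4))
    if n=='hs': plan((o[0],o[1],-.0194,180+np.degrees(np.arctan2(e[1],e[0]))))
E
```

```text
hs 0.1158 yaw 4.6 [0.6305 0.2584]
t 9.7 p [0.628  0.2562 0.0999] psi -175.9 q [11. 20. 11. 82.  0.  7.] grip 0.047 F [ 0.3  0.3 -0.1] gf 47.5
(np.float64(0.630478010352912), np.float64(0.25835595068968664), -0.0194, np.float64(184.61225490245684)) -> [-0.0027, 0.002, 0.1193] -0.5
fan 0.1245 yaw 3.7 [0.621  0.0918]
```

```bash
python3 -m inch '[[-0.003,0.002,0.03,-0.5,130],[-0.003,0.002,0.06,-0.5,130],[-0.003,0.002,0.09,-0.5,130],[-0.003,0.002,0.108,-0.5,130],[-0.003,0.002,0.114,-0.5,130],[-0.003,0.002,0.117,-0.5,130],[-0.003,0.002,0.118,-0.5,130]]' | tail -6
python3 -m inch '[[0,0,0.001,0,130],[0,0,0.002,0,130],[0,0,0.002,0,130]]' | tail -6
```

```text
time: 10.58
tool_pos: [0.6329, 0.2589, -0.0153]
ee_rot: [[-0.997, -0.081, 0.002], [-0.081, 0.997, 0.0], [-0.002, 0.0, -1.0]]
wrist_force: [0.5, -0.1, -1.4]
grip_width: 0.0472
gripper_force: 47.6
time: 10.95
tool_pos: [0.6321, 0.2587, -0.0183]
ee_rot: [[-0.997, -0.081, 0.0], [-0.081, 0.997, 0.0], [-0.0, 0.0, -1.0]]
wrist_force: [0.3, 0.4, -1.2]
grip_width: 0.0469
gripper_force: 47.6
```

```bash
python3 -m inch '[[0,0,0.001,0,130],[0,0,0.001,0,130]]' | grep -E 'pos|wrist'
python3 -m inch '[[0,0,0.001,0,130],[0,0,0.001,0,130]]' | grep -E 'pos|wrist'
```

```text
tool_pos: [0.6321, 0.2587, -0.0195]
wrist_force: [0.4, -0.2, -1.3]
tool_pos: [0.6322, 0.2587, -0.0203]
wrist_force: [0.8, 1.0, -0.9]
```

```bash
python3 -m inch '[[0,0,0.001,0,130],[0,0,0.001,0,130]]' | grep -E 'pos|wrist'
python3 -m inch '[[0,0,0,0,100],[0,0,0,0,90],[0,0,0,0,80],[0,0,0,0,80],[0,0,-0.03,0,80],[0,0,-0.08,0,80],[0,0,-0.14,0,60],[0,0,-0.16,0,0],[0,0,-0.17,0,0]]' | grep -E 'pos|wrist|time'
python3 - <<'E'
from h import *
plan((.432,.337,.15,128)); s=snap('wrist','w6'); t=snap('top','t6')
cv2.imwrite('pics/c6.png',np.hstack([cv2.resize(s['img'],(400,300)),cv2.resize(t['img'][40:190,130:330],(400,300))]))
E
```

```text
tool_pos: [0.6323, 0.2588, -0.0203]
wrist_force: [-3.3, -1.7, 6.7]
time: 12.82
tool_pos: [0.6326, 0.2588, 0.1496]
wrist_force: [0.4, 0.1, -1.1]
t 12.82 p [0.6326 0.2588 0.1496] psi -175.4 q [11. 21. 17. 86.  0.  7.] grip 0.0854 F [ 0.4  0.1 -1.1] gf 0.0
(0.432, 0.337, 0.15, 128) -> [0.1936, 0.0942, -0.0004] 56.6
```

View pics/c6.png

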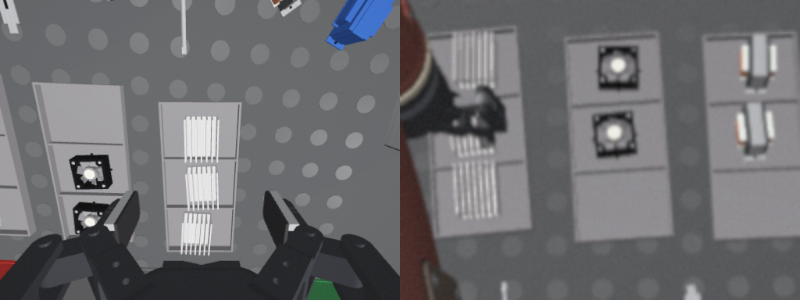

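The wrist view shows the heat sink square in its pocket, fins (183–219, 116–162) with even side gaps. Next is the transformer.

```bash
python3 - <<'E'
from h import *
s=load('w6'); g=cv2.cvtColor(s['img'],cv2.COLOR_BGR2GRAY); m=np.zeros_like(g); sl=np.s_[140:206,225:290]; m[sl]=g[sl]>165
m=cv2.morphologyEx(m,cv2.MORPH_CLOSE,np.ones((7,7))); c=max(cv2.findContours(m,0,1)[0],key=cv2.contourArea).reshape(-1,2)
print(cv2.boundingRect(c),cv2.minAreaRect((ray(s,c,.035)[:,:2]*1000).astype(np.float32)))
plan((.432,.337,.15,218))
E
python3 -m inch '[[0.05,-0.005,0,-8,0],[0.1,-0.011,0,-16,0],[0.15,-0.016,0,-24,0],[0.19,-0.02,0,-33,0],[0.19,-0.03,0,-33,0]]' |grep pos
python3 - <<'E'
from h import *
plan((.432,.337,.14,218))
E
```

```text
(225, 140, 65, 66) ((628.1090087890625, 259.5666809082031), (72.50748443603516, 67.87876892089844), 4.630774974822998)
t 12.93 p [0.6321 0.2587 0.1483] psi -175.4 q [11. 21. 17. 86.  0.  7.] grip 0.0853 F [-0.3 -0.5  0.5] gf 0.0
(0.432, 0.337, 0.15, 218) -> [0.1931, 0.0942, -0.0017] -33.4
tool_pos: [0.4421, 0.2134, 0.1466]
t 13.55 p [0.4421 0.2134 0.1466] psi -142.2 q [ 10. -13. -18.  85.   0. -27.] grip 0.0857 F [0.2 0.7 0.9] gf 0.0
(0.432, 0.337, 0.14, 218) -> [-0.0678, 0.1038, 0.0066] -0.2
```

```bash
python3 -m inch '[[-0.034,0.052,0,0,0],[-0.068,0.104,0.005,0,0],[-0.068,0.104,0.005,0,0],[-0.068,0.104,0.005,0,0]]' |grep pos
python3 - <<'E'
from h import *
plan((.432,.337,.14,218)); s=snap('wrist','w7')
E
```

```text
tool_pos: [0.4353, 0.3369, 0.1421]
t 14.05 p [0.4353 0.3369 0.1421] psi -142.4 q [ 24.  -3.  -9.  84.  -0. -13.] grip 0.0855 F [ 0.4 -0.3 -0.4] gf 0.0
(0.432, 0.337, 0.14, 218) -> [0.0026, 0.0021, 0.0021] -0.4
```

View pics/w7.png

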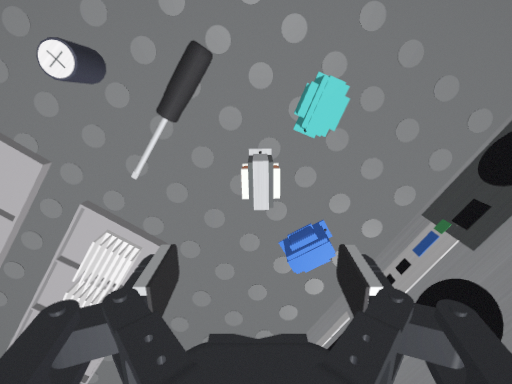

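Wrist view: the transformer core top runs (251,156) to (270,210), windings on both sides, nearly aligned. Blue sits at (308,247) and teal at (322,105), both clear of the finger paths.

```bash
python3 - <<'E'
from h import *
s=load('w7'); W=ray(s,[(250.5,155),(271,155),(253.5,210),(270.5,210)],.043)[:,:2]
a=W[:2].mean(0);b=W[2:].mean(0);e=a-b; print('len',np.linalg.norm(e),np.linalg.norm(W[1]-W[0]),np.linalg.norm(W[2]-W[3])); y=np.degrees(np.arctan2(e[1],e[0])); print(y,(a+b)/2)
o=(a+b)/2
# windings top midpoint at .033
V=ray(s,[(245.5,182),(276.5,180)],.033)[:,:2]; print('wind',V.mean(0),np.linalg.norm(V[0]-V[1]))
plan((o[0],o[1],-.02,y))
E
```

```text
len 0.05941193078876108 0.020544570831281334 0.01818982042099049
-140.89314595846892 [0.43395992 0.34183079]
wind [0.4343903  0.34178059] 0.033266461849100495
t 14.1 p [0.4356 0.3365 0.1426] psi -142.4 q [ 24.  -3.  -9.  84.  -0. -14.] grip 0.0855 F [ 0.5  0.6 -0.4] gf 0.0
(np.float64(0.4339599202982015), np.float64(0.3418307949413979), -0.02, np.float64(-140.89314595846892)) -> [-0.002, 0.0052, 0.1626] -1.5
```

```bash
python3 -m inch '[[-0.002,0.005,0.05,-1.5,0],[-0.002,0.005,0.1,-1.5,0],[-0.002,0.005,0.14,-1.5,0],[-0.002,0.005,0.155,-1.5,0],[-0.002,0.005,0.164,-1.5,0],[-0.002,0.005,0.169,-1.5,0],[-0.002,0.005,0.169,-1.5,0]]'|grep -E 'pos|wrist'
python3 -m inch '[[0,0,0,0,100],[0,0,0,0,140],[0,0,0,0,140],[0,0,0,0,140],[0,0,0,0,140]]' 45 | grep -vE 'rot'
python3 - <<'E'
from h import *
s=snap('wrist','w8'); cv2.imwrite('pics/w8b.png',s['img'][100:,80:430])
E
```

```text
tool_pos: [0.4347, 0.3427, -0.0245]
wrist_force: [0.0, -0.7, 0.3]
time: 15.6
tool_pos: [0.4346, 0.3427, -0.0247]
wrist_force: [-0.2, -1.5, 7.0]
grip_width: 0.0411
gripper_force: 46.9
```

View pics/w8b.png

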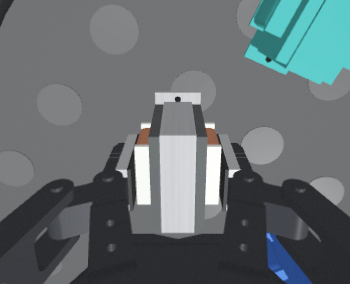

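The transformer is gripped at 41 mm on the winding, core square between the pads.

```bash
python3 -m inch '[[0,0,-0.02,0,140],[0,0,-0.07,0,140],[0,0,-0.12,0,140],[0,0,-0.15,0,140],[0,0,-0.15,0,140]]' 60 | grep -vE 'rot'
python3 - <<'E'
from h import *
plan((.612,-.085,.1,181.4))
E
```

```text
time: 16.27
tool_pos: [0.4352, 0.3432, 0.1264]
wrist_force: [0.3, 0.1, -5.3]
grip_width: 0.0411
gripper_force: 63.2
t 16.27 p [0.4352 0.3432 0.1264] psi -140.8 q [ 25.  -2. -10.  82.   0. -14.] grip 0.0411 F [ 0.3  0.1 -5.3] gf 63.2
(0.612, -0.085, 0.1, 181.4) -> [0.1332, -0.4436, 0.0264] 37.8
```

```bash
python3 -m inch '[[0.016,-0.055,0,5,140],[0.033,-0.11,0,10,140],[0.05,-0.165,0,15,140],[0.066,-0.22,0,20,140],[0.083,-0.277,0,25,140],[0.1,-0.333,0,30,140],[0.116,-0.388,0.01,35,140],[0.133,-0.444,0.026,38,140],[0.133,-0.444,0.026,38,140],[0.133,-0.444,0.026,38,140]]'  | grep -vE 'rot'
python3 - <<'E'
from h import *
plan((.6165,-.083,.1,181.4)); s=snap('wrist','w9')
E
```

```text
time: 17.52
tool_pos: [0.6098, -0.0853, 0.0961]
wrist_force: [-0.2, 1.0, -3.2]
grip_width: 0.0409
gripper_force: 63.4
t 17.52 p [ 0.6098 -0.0853  0.0961] psi -178.9 q [-20.   9.  -1.  79.   0. -21.] grip 0.0409 F [-0.2  1.  -3.2] gf 63.4
(0.6165, -0.083, 0.1, 181.4) -> [-0.0068, 0.0022, -0.0039] -0.3
```

View pics/w9.png

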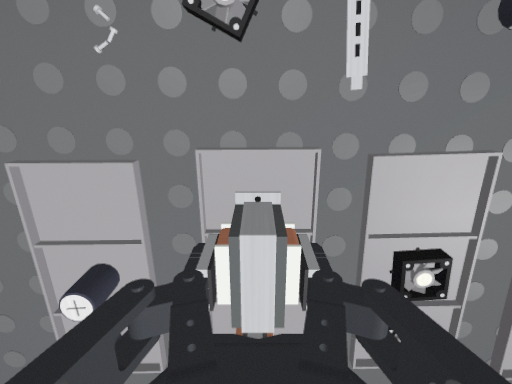

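Wrist view: near rims of the transformer tray (197,151)–(321,149), fan tray (372,157)–(494,154) and capacitor tray (8,166)–(138,162). The transformer hangs straight.

```bash
python3 - <<'E'
from h import *
s=load('w9')
for n,a,b in(('tr',(197,151),(321,149)),('fan',(372,157),(494,154)),('cap',(8,166),(138,162))):
    A,B=ray(s,[a,b],.014)[:,:2]; d=B-A; L=np.linalg.norm(d); d/=L; e=np.array([-d[1],d[0]]); e*=np.sign(e[0]); o=(A+B)/2+.045*e
    y=np.degrees(np.arctan2(e[1],e[0])); print(n,L.round(4),'yaw',y.round(1),o.round(4))
    if n=='tr': plan((o[0],o[1],-.0217,180+y),(.6165,-.083,-.0217,181.4))
E
```

```text
tr 0.1158 yaw 2.0 [ 0.6184 -0.0819]
t 17.57 p [ 0.6101 -0.0848  0.097 ] psi -178.8 q [-20.   9.  -1.  79.   0. -21.] grip 0.0412 F [-0.2  0.6 -3.3] gf 63.4
(np.float64(0.6183725696618254), np.float64(-0.08192488769587591), -0.0217, np.float64(182.00234363184606)) -> [-0.0083, 0.0027, 0.1187] -0.8
(0.6165, -0.083, -0.0217, 181.4) -> [-0.0064, 0.0016, 0.1187] -0.2
fan 0.1116 yaw 2.3 [0.6208 0.0804]
cap 0.1206 yaw 3.1 [ 0.6352 -0.2551]
```

```bash
python3 -m inch '[[-0.0075,0.002,0.03,-0.4,140],[-0.0075,0.002,0.06,-0.4,140],[-0.0075,0.002,0.09,-0.4,140],[-0.0075,0.002,0.106,-0.4,140],[-0.0075,0.002,0.113,-0.4,140],[-0.0075,0.002,0.115,-0.4,140],[-0.0075,0.002,0.115,-0.4,140]]' | grep -E 'pos|wrist'
for i in 1; do python3 -m inch '[[0,0,0.0015,0,140],[0,0,0.0015,0,140]]' | grep -E 'pos|wrist'; done
python3 -m inch '[[0,0,0.001,0,140],[0,0,0.001,0,140]]' | grep -E 'pos|wrist'
```

```text
tool_pos: [0.6194, -0.0838, -0.0153]
wrist_force: [0.2, 0.8, -3.5]
tool_pos: [0.6189, -0.0838, -0.0176]
wrist_force: [0.1, -0.6, -4.0]
tool_pos: [0.6186, -0.0837, -0.019]
wrist_force: [0.4, 0.5, -3.2]
```

```bash
python3 -m inch '[[0,0,0.001,0,140],[0,0,0.001,0,140]]' | grep -E 'pos|wrist'
python3 -m inch '[[0,0,0.001,0,140],[0,0,0.001,0,140]]' | grep -E 'pos|wrist'
```

```text
tool_pos: [0.6185, -0.0836, -0.02]
wrist_force: [-0.1, -0.6, -4.0]
tool_pos: [0.6185, -0.0836, -0.021]
wrist_force: [-0.4, -0.1, -4.3]
```

```bash
python3 -m inch '[[0,0,0.001,0,140],[0,0,0.001,0,140]]' | grep -E 'pos|wrist'
python3 -m inch '[[0,0,0.001,0,140],[0,0,0.001,0,140]]' | grep -E 'pos|wrist'
```

```text
tool_pos: [0.6187, -0.0837, -0.0215]
wrist_force: [-1.7, 1.1, 0.9]
tool_pos: [0.6187, -0.0837, -0.0216]
wrist_force: [-6.7, 1.6, 10.3]
```

```bash
python3 -m inch '[[0,0,0,0,110],[0,0,0,0,100],[0,0,0,0,90],[0,0,0,0,90],[0,0,-0.03,0,90],[0,0,-0.08,0,80],[0,0,-0.14,0,60],[0,0,-0.16,0,0],[0,0,-0.17,0,0]]' | grep -E 'pos|wrist|time'
python3 - <<'E'
from h import *
s=snap('wrist','w10')
plan((.451,.129,.15,225))
E
```

```text
time: 21.08
tool_pos: [0.6191, -0.0838, 0.148]
wrist_force: [-0.2, 1.0, -1.2]
t 21.12 p [ 0.619  -0.0838  0.1482] psi -178.5 q [-20.  10.   5.  85.   0. -21.] grip 0.0851 F [0.4 0.4 0.6] gf 0.0
(0.451, 0.129, 0.15, 225) -> [0.1622, 0.2172, -0.0018] -43.5
```

View pics/w10.png

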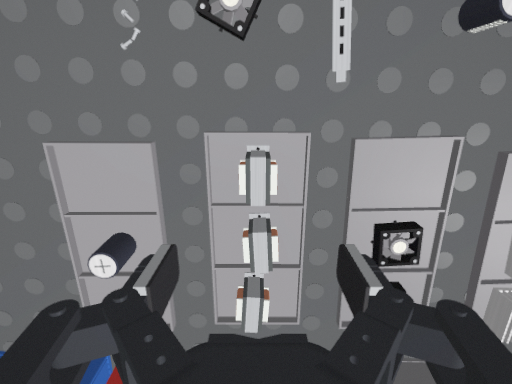

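The transformer stands square in its pocket at (258,178), strap end at row 147, about 10 mm from the near wall as it should be. Now the capacitor.

```bash
python3 -m inch '[[0.03,0.04,0,-9,0],[0.06,0.08,0,-18,0],[0.09,0.12,0,-27,0],[0.12,0.16,0,-36,0],[0.162,0.217,0,-43,0],[0.162,0.217,0,-43,0],[0.162,0.217,0,-43,0]]' | grep -E 'pos|wrist'
python3 - <<'E'
from h import *
s=snap('wrist','w11'); g=cv2.cvtColor(s['img'],cv2.COLOR_BGR2GRAY); m=np.zeros_like(g); sl=np.s_[110:250,190:320]; m[sl]=g[sl]>150
for c in sorted(cv2.findContours(m,0,1)[0],key=cv2.contourArea)[-2:]:
    c=cv2.convexHull(c).reshape(-1,2); W=ray(s,c,.05)[:,:2]*1000; q,R_=cv2.minEnclosingCircle(W.astype(np.float32)); print(cv2.boundingRect(c),q,R_)
plan((q[0]/1000,q[1]/1000,-.02,225))
cv2.imwrite('pics/w11b.png',s['img'][80:,80:430])
E
```

```text
tool_pos: [0.4503, 0.1291, 0.1459]
wrist_force: [0.2, -0.4, -0.7]
(286, 223, 29, 27) (461.5742492675781, 205.11654663085938) 21.096452713012695
(241, 170, 30, 29) (452.488037109375, 129.71005249023438) 15.408531188964844
t 22.05 p [0.4508 0.1285 0.1461] psi -135.5 q [ -0. -17. -22.  86.  -0. -45.] grip 0.0853 F [-0.4 -0.3 -0. ] gf 0.0
(0.452488037109375, 0.12971005249023437, -0.02, 225) -> [-0.002, -0.0003, 0.1661] -0.5
```

View pics/w11b.png

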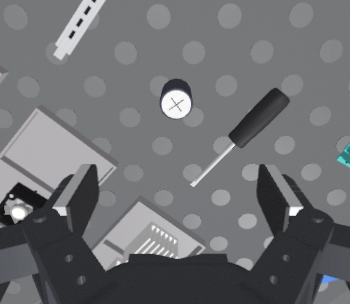

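Crop: the capacitor disc is at (176,104), mid between the fingers. The screwdriver is to the right, handle at (265,110), tip at (192,185), clear of the finger path.

```bash
python3 -m inch '[[-0.002,0,0.05,0,0],[-0.002,0,0.1,0,0],[-0.002,0,0.14,0,0],[-0.002,0,0.155,0,0],[-0.002,0,0.166,0,60],[-0.002,0,0.166,0,120],[-0.002,0,0.166,0,165],[-0.002,0,0.166,0,165],[-0.002,0,0.166,0,165],[-0.002,0,0.166,0,165]]' 30|grep -vE 'rot'
python3 -m inch '[[0,0,-0.02,0,165],[0,0,-0.07,0,165],[0,0,-0.12,0,165],[0,0,-0.14,0,165],[0,0,-0.14,0,165]]' | grep -vE 'rot'
python3 - <<'E'
from h import *
plan((.634,-.258,.1,182)); s=snap('wrist','w12'); cv2.imwrite('pics/w12b.png',s['img'][100:,80:430])
E
```

```text
time: 23.3
tool_pos: [0.4536, 0.1303, -0.0175]
wrist_force: [0.2, -0.4, 6.9]
grip_width: 0.0338
gripper_force: 30.3
time: 23.92
tool_pos: [0.4532, 0.1303, 0.1221]
wrist_force: [-0.1, 1.2, -1.5]
grip_width: 0.0343
gripper_force: 30.1
t 23.93 p [0.4532 0.1303 0.1221] psi -135.4 q [  0. -17. -24.  83.   0. -44.] grip 0.0343 F [-0.1  1.2 -1.5] gf 30.1
(0.634, -0.258, 0.1, 182) -> [0.1436, -0.4036, 0.0221] 42.6
```

```bash
python3 -m inch '[[0.018,-0.05,0,5,165],[0.036,-0.1,0,10,165],[0.054,-0.15,0,15,165],[0.072,-0.2,0,20,165],[0.09,-0.25,0,26,165],[0.108,-0.3,0,31,165],[0.126,-0.352,0,37,165],[0.144,-0.404,0.022,43,165],[0.144,-0.404,0.022,43,165],[0.144,-0.404,0.022,43,165]]'  | grep -vE 'rot'
python3 - <<'E'
from h import *
plan((.633,-.260,.1,182)); s=snap('wrist','w13')
E
```

```text
time: 25.22
tool_pos: [0.6318, -0.2578, 0.0967]
wrist_force: [-0.3, 0.3, -0.7]
grip_width: 0.0346
gripper_force: 30.3
t 25.23 p [ 0.6318 -0.2578  0.0967] psi -178.4 q [-33.  21.  12.  81.   0. -35.] grip 0.0346 F [-0.3  0.3 -0.7] gf 30.3
(0.633, -0.26, 0.1, 182) -> [-0.0011, -0.0023, -0.0033] -0.4
```

View pics/w13.png

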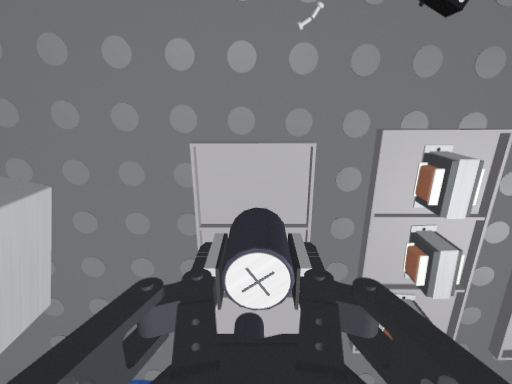

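The capacitor hangs upright over its pocket, near rim (191,145)–(315,144). That was my 16th picture, which is over the limit of 14, so from here I work from numbers only.

```bash
python3 - <<'E'
from h import *
s=load('w13'); A,B=ray(s,[(191,145),(315,144)],.014)[:,:2]; d=B-A; L=np.linalg.norm(d); d/=L; e=np.array([-d[1],d[0]]); e*=np.sign(e[0]); o=(A+B)/2+.045*e
print(L,e,o); plan((o[0],o[1],-.0145,180+np.degrees(np.arctan2(e[1],e[0]))))
E
```

```text
0.11529618688288541 [0.99940278 0.03455564] [ 0.63563528 -0.26030825]
t 25.27 p [ 0.6324 -0.2575  0.0982] psi -178.4 q [-33.  21.  12.  81.   0. -35.] grip 0.034 F [ 0.1 -0.3 -1.1] gf 30.3
(np.float64(0.6356352758316768), np.float64(-0.26030824991921064), -0.0145, np.float64(181.98028647857956)) -> [-0.0031, -0.0029, 0.1127] -0.4
```

```bash
python3 -m inch '[[-0.002,-0.003,0.03,0,165],[-0.002,-0.003,0.06,0,165],[-0.002,-0.003,0.09,0,165],[-0.002,-0.003,0.105,0,165],[-0.002,-0.003,0.111,0,165],[-0.002,-0.003,0.111,0,165]]' | grep -E 'pos|wrist'
python3 -m inch '[[0,0,0.0015,0,165],[0,0,0.0015,0,165]]' | grep -E 'pos|wrist'
python3 -m inch '[[0,0,0.001,0,165],[0,0,0.001,0,165]]' | grep -E 'pos|wrist'
```

```text
tool_pos: [0.6355, -0.2616, -0.011]
wrist_force: [-0.6, -0.4, -0.6]
tool_pos: [0.6356, -0.2619, -0.0126]
wrist_force: [-0.4, -0.3, -1.2]
tool_pos: [0.6352, -0.2616, -0.0143]
wrist_force: [1.3, 0.4, -0.7]
```

```bash
python3 -m inch '[[0,0,0.001,0,165],[0,0,0.001,0,165]]' | grep -E 'pos|wrist'
python3 -m inch '[[0,0,0.001,0,165],[0,0,0.001,0,165]]' | grep -E 'pos|wrist'
```

```text
tool_pos: [0.6352, -0.2617, -0.0144]
wrist_force: [-3.0, 1.9, 6.3]
tool_pos: [0.6353, -0.2617, -0.0144]
wrist_force: [-6.9, 2.8, 13.3]
```

```bash
python3 -m inch '[[0,0,0,0,150],[0,0,0,0,130],[0,0,0,0,110],[0,0,0,0,110],[0,0,-0.03,0,110],[0,0,-0.08,0,90],[0,0,-0.14,0,60],[0,0,-0.16,0,0],[0,0,-0.165,0,0]]' | grep -E 'pos|wrist|time'
python3 - <<'E'
from h import *
s=snap('wrist','w14'); g=cv2.cvtColor(s['img'],cv2.COLOR_BGR2GRAY)
m=(g>185).astype(np.uint8)
for c in cv2.findContours(m,0,1)[0]:
    if 200<cv2.contourArea(c)<1500: print(cv2.boundingRect(c), cv2.minEnclosingCircle((ray(s,cv2.convexHull(c).reshape(-1,2),.053)[:,:2]*1000).astype(np.float32)))
plan((.445,-.111,.15,153.5))
E
```

```text
time: 28.15
tool_pos: [0.6357, -0.262, 0.1498]
wrist_force: [-0.3, 0.7, -0.9]
(241, 308, 24, 20) ((808.369384765625, -262.19696044921875), 15.083223342895508)
(249, 244, 26, 23) ((720.8974609375, -254.6300506591797), 14.83218765258789)
(410, 222, 20, 43) ((701.2863159179688, -81.31938934326172), 26.632047653198242)
(427, 197, 22, 56) ((678.44970703125, -73.66027069091797), 33.595130920410156)
(488, 173, 24, 88) ((668.759765625, 6.110921382904053), 51.57047653198242)
(244, 167, 29, 28) ((633.7132568359375, -260.71112060546875), 14.952275276184082)
(440, 152, 15, 41) ((620.3363037109375, -70.2689208984375), 21.17204475402832)
(419, 145, 26, 50) ((618.40625, -87.46723175048828), 26.194114685058594)
t 28.2 p [ 0.6352 -0.2617  0.1487] psi -178.5 q [-33.  21.  18.  87.   0. -35.] grip 0.0851 F [-0.1  0.1 -0.8] gf 0.0
(0.445, -0.111, 0.15, 153.5) -> [0.1861, 0.1558, -0.0013] 28.0
```

The capacitor stands at (634,-261), a couple of mm off the middle of its pocket. Now the fan.

```bash
python3 -m inch '[[0.045,0.038,0,7,0],[0.09,0.076,0,14,0],[0.135,0.114,0,21,0],[0.186,0.156,0.01,28,0],[0.186,0.156,0.018,28,0],[0.186,0.156,0.018,28,0]]' | grep -E 'pos|wrist'
python3 - <<'E'
from h import *
s=snap('wrist','w15'); g=cv2.cvtColor(s['img'],cv2.COLOR_BGR2GRAY); m=np.zeros_like(g); sl=np.s_[100:245,190:325]; m[sl]=g[sl]<45
print(np.percentile(g[sl],[2,10,30,50]))
m=cv2.morphologyEx(m,cv2.MORPH_CLOSE,np.ones((9,9)))
for c in sorted(cv2.findContours(m,0,1)[0],key=cv2.contourArea)[-3:]:
    c=c.reshape(-1,2); print(cv2.boundingRect(c),cv2.minAreaRect((ray(s,c,.02)[:,:2]*1000).astype(np.float32)))
# hub
m2=np.zeros_like(g); m2[sl]=g[sl]>200
for c in cv2.findContours(m2,0,1)[0]:
    if cv2.contourArea(c)>15: print('bright',cv2.boundingRect(c),ray(s,[c.reshape(-1,2).mean(0)],.018).round(4))
plan((.445,-.111,-.02,153.5))
E
```

```text
tool_pos: [0.4443, -0.1102, 0.1288]
wrist_force: [-0.4, -0.4, 0.2]
[ 33. 120. 121. 121.]
(190, 101, 7, 17) ((351.90716552734375, -133.9956817626953), (5.897174835205078, 15.071182250976562), 59.02238464355469)
(232, 156, 48, 50) ((444.9252014160156, -111.74974060058594), (50.18952178955078, 54.21662902832031), 65.66665649414062)
bright (248, 176, 16, 16) [[ 0.4481 -0.1131  0.018 ]]
bright (318, 100, 7, 13) [[ 0.4049 -0.0182  0.018 ]]
t 29.0 p [ 0.445  -0.1109  0.1296] psi 153.6 q [-30. -19. -25.  84.   0.  -4.] grip 0.0855 F [ 1.   0.2 -0.5] gf 0.0
(0.445, -0.111, -0.02, 153.5) -> [-0.0, -0.0001, 0.1496] 0.1
```

```bash
python3 -m inch '[[-0.002,-0.001,0.05,-2,70],[-0.002,-0.001,0.1,-2,70],[-0.002,-0.001,0.13,-2,70],[-0.002,-0.001,0.15,-2,70],[-0.002,-0.001,0.16,-2,70],[-0.002,-0.001,0.16,-2,70]]' | grep -E 'pos|wrist|width'
python3 -m inch '[[0,0,0.003,0,70],[0,0,0.003,0,70]]' | grep -E 'pos|wrist'
python3 -m inch '[[0,0,0.002,0,70],[0,0,0.002,0,70]]' | grep -E 'pos|wrist'
```

```text
tool_pos: [0.4464, -0.1127, -0.0298]
wrist_force: [0.4, -0.2, 0.7]
grip_width: 0.0619
tool_pos: [0.4468, -0.1127, -0.0319]
wrist_force: [-0.0, 0.0, 0.2]
tool_pos: [0.4464, -0.1124, -0.0343]
wrist_force: [-0.0, 0.6, -0.6]
```

Try the grip here, gently.

```bash
python3 -m inch '[[0,0,0,0,100],[0,0,0,0,120],[0,0,0,0,120],[0,0,0,0,120]]' 25 | grep -vE 'rot'
```

```text
time: 30.75
tool_pos: [0.4466, -0.1126, -0.0341]
wrist_force: [-1.7, -0.7, 4.9]
grip_width: 0.0496
gripper_force: 26.3
```

```bash
python3 -m inch '[[0,0,0,0,85],[0,0,0,0,85],[0,0,0.002,0,85],[0,0,0.002,0,85]]' | grep -E 'pos|wrist'
python3 -m inch '[[0,0,0.002,0,85],[0,0,0.002,0,85]]' | grep -E 'pos|wrist'
python3 -m inch '[[0,0,0,0,120],[0,0,0,0,120],[0,0,0,0,120]]' 25 | grep -vE 'rot'
```

```text
tool_pos: [0.4461, -0.1123, -0.0367]
wrist_force: [0.3, -0.9, -0.0]
tool_pos: [0.4463, -0.1124, -0.0371]
wrist_force: [-7.2, 4.6, 17.3]
time: 31.88
tool_pos: [0.448, -0.1134, -0.0357]
wrist_force: [-5.7, 3.0, 23.9]
grip_width: 0.0494
gripper_force: 38.2
```

```bash
python3 -m inch '[[0,0,-0.004,0,120],[0,0,-0.02,0,120],[0,0,-0.07,0,120],[0,0,-0.12,0,120],[0,0,-0.14,0,120],[0,0,-0.14,0,120]]' 25 | grep -vE 'rot'
python3 - <<'E'
from h import *
# refine fan tray yaw/pos from t6 top picture (now unobstructed): near rim + side edges
s=load('w14'); t=load('top0')
g=cv2.cvtColor(t['img'],cv2.COLOR_BGR2GRAY); 
for row in range(130,164,3):
    c=np.where(g[row,205:275]>108)[0]; print(row,(c.min()+205,c.max()+205) if len(c) else None,end=' ')
print(); print([ (u,np.where(g[130:175,u]>108)[0].max()+130) for u in range(220,264,6)])
plan((.619,.087,.1,182.8))
E
```

```text
time: 32.62
tool_pos: [0.4471, -0.1129, 0.1028]
wrist_force: [-0.2, -0.6, -0.9]
grip_width: 0.0496
gripper_force: 26.2
130 (np.int64(216), np.int64(264)) 133 (np.int64(217), np.int64(264)) 136 (np.int64(217), np.int64(264)) 139 (np.int64(217), np.int64(264)) 142 (np.int64(217), np.int64(265)) 145 (np.int64(217), np.int64(265)) 148 (np.int64(217), np.int64(265)) 151 (np.int64(218), np.int64(265)) 154 (np.int64(218), np.int64(265)) 157 (np.int64(218), np.int64(264)) 160 (np.int64(218), np.int64(222)) 163 None 
[(220, np.int64(160)), (226, np.int64(159)), (232, np.int64(159)), (238, np.int64(158)), (244, np.int64(158)), (250, np.int64(157)), (256, np.int64(157)), (262, np.int64(157))]
t 32.62 p [ 0.4471 -0.1129  0.1028] psi 155.5 q [-31. -19. -28.  81.   0.  -6.] grip 0.0496 F [-0.2 -0.6 -0.9] gf 26.2
(0.619, 0.087, 0.1, 182.8) -> [-0.0737, 0.2531, 0.0028] -27.3
```

The fan is held at 49.6 mm. Carrying it over to its tray.

```bash
python3 -m inch '[[-0.015,0.05,0,-5,120],[-0.03,0.1,0,-11,120],[-0.045,0.15,0,-17,120],[-0.06,0.2,0,-23,120],[-0.074,0.253,0.003,-27,120],[-0.074,0.253,0.003,-27,120],[-0.074,0.253,0.003,-27,120]]'  | grep -vE 'rot'
python3 - <<'E'
from h import *
s=snap('wrist','w16'); g=cv2.GaussianBlur(cv2.cvtColor(s['img'],cv2.COLOR_BGR2GRAY),(3,3),0)
# near rim: first row from top going down where tray grey region starts (sustained)
b=np.median(g[60:110,200:320]); print('bench',b,'tray',g[165:180,240:270].mean())
pts=[]
for u in range(205,312,8):
    col=g[90:230,u].astype(int)
    for i in range(5,120):
        if (col[i:i+10]>b+25).all(): pts.append((u,90+i)); break
print(pts)
for row in (165,175,185,195,205):
    k=np.where(g[row,150:370]>b+25)[0]+150; print(row,k.min(),k.max())
E
```

```text
time: 33.5
tool_pos: [0.617, 0.0872, 0.0965]
wrist_force: [0.7, 0.6, -0.9]
grip_width: 0.0494
gripper_force: 26.3
bench 117.0 tray 177.96666666666667
[(205, 143), (213, 143), (221, 143), (229, 143), (237, 143), (245, 143), (253, 143), (261, 143), (269, 143), (277, 143), (285, 143), (293, 143), (301, 143), (309, 143)]
165 193 316
175 193 315
185 194 369
195 195 369
205 196 369
```

```bash
python3 - <<'E'
from h import *
s=load('w16'); A,B=ray(s,[(192,143),(318,143)],.014)[:,:2]; d=B-A; L=np.linalg.norm(d); d/=L; e=np.array([-d[1],d[0]]); e*=np.sign(e[0]); o=(A+B)/2+.045*e
y=np.degrees(np.arctan2(e[1],e[0])); print(L,y,o); plan((o[0],o[1],-.033,180+y))
E
```

```text
0.11688289311873853 2.5138090920531533 [0.61936641 0.08595896]
t 33.55 p [0.6173 0.0867 0.0974] psi -177.5 q [-4. 10. -0. 80. -0. -6.] grip 0.0495 F [1.5 0.2 0.4] gf 26.3
(np.float64(0.6193664098343173), np.float64(0.08595896310978728), -0.033, np.float64(182.51380909205315)) -> [-0.0021, -0.0008, 0.1304] -0.0
```

```bash
python3 -m inch '[[-0.001,-0.001,0.03,0,120],[-0.001,-0.001,0.06,0,120],[-0.001,-0.001,0.09,0,120],[-0.001,-0.001,0.115,0,120],[-0.001,-0.001,0.125,0,120],[-0.001,-0.001,0.126,0,120],[-0.001,-0.001,0.126,0,120]]' | grep -E 'pos|wrist'
python3 -m inch '[[0,0,0.0015,0,120],[0,0,0.0015,0,120]]' | grep -E 'pos|wrist'
python3 -m inch '[[0,0,0.001,0,120],[0,0,0.001,0,120]]' | grep -E 'pos|wrist'
```

```text
tool_pos: [0.6203, 0.0859, -0.0261]
wrist_force: [-0.3, -0.0, -0.7]
tool_pos: [0.6198, 0.0863, -0.0284]
wrist_force: [0.1, 0.4, -0.6]
tool_pos: [0.6194, 0.0863, -0.0299]
wrist_force: [-0.6, 0.2, -0.6]
```

```bash
python3 -m inch '[[0,0,0.001,0,120],[0,0,0.001,0,120]]' | grep -E 'pos|wrist'
python3 -m inch '[[0,0,0.001,0,120],[0,0,0.001,0,120]]' | grep -E 'pos|wrist'
```

```text
tool_pos: [0.6194, 0.0863, -0.031]
wrist_force: [0.5, 0.5, 0.0]
tool_pos: [0.6194, 0.0863, -0.032]
wrist_force: [0.1, 0.8, -0.9]
```

```bash
python3 -m inch '[[0,0,0.001,0,120],[0,0,0.001,0,120]]' | grep -E 'pos|wrist'
python3 -m inch '[[0,0,0.001,0,120],[0,0,0.001,0,120]]' | grep -E 'pos|wrist'
```

```text
tool_pos: [0.6196, 0.0863, -0.0325]
wrist_force: [-1.9, -0.1, 4.0]
tool_pos: [0.6196, 0.0863, -0.0326]
wrist_force: [-7.1, -0.8, 11.4]
```

```bash
python3 -m inch '[[0,0,-0.001,0,105],[0,0,-0.001,0,95],[0,0,-0.001,0,85],[0,0,-0.001,0,85],[0,0,-0.03,0,85],[0,0,-0.08,0,70],[0,0,-0.14,0,60],[0,0,-0.18,0,0],[0,0,-0.18,0,0]]' | grep -E 'pos|wrist|time'
python3 - <<'E'
from h import *
s=snap('wrist','w17'); g=cv2.cvtColor(s['img'],cv2.COLOR_BGR2GRAY)
sl=np.s_[125:215,210:305]; m=np.zeros_like(g); m[sl]=g[sl]<60; m=cv2.morphologyEx(m,cv2.MORPH_CLOSE,np.ones((9,9)))
for c in sorted(cv2.findContours(m,0,1)[0],key=cv2.contourArea)[-2:]:
    c=c.reshape(-1,2); print('fan',cv2.boundingRect(c),cv2.minAreaRect((ray(s,c,.023)[:,:2]*1000).astype(np.float32)))
plan((.43,0.0,.2,180))
E
```

```text
time: 37.05
tool_pos: [0.6218, 0.0861, 0.1504]
wrist_force: [0.5, -0.5, -0.3]
fan (258, 214, 2, 1) ((670.6902465820312, 90.41043853759766), (1.187785267829895, 0.0), 92.52692413330078)
fan (235, 147, 46, 47) ((617.7449340820312, 86.90155029296875), (53.28862380981445, 50.58831787109375), 2.5258255004882812)
t 37.1 p [0.6205 0.0862 0.1477] psi -177.5 q [-4. 10.  5. 84.  0. -7.] grip 0.0854 F [-0.  -0.2 -1.8] gf 0.0
(0.43, 0.0, 0.2, 180) -> [0.1942, -0.0776, -0.0523] 2.5
```

```bash
python3 -m inch '[[0.06,-0.03,-0.02,0,0],[0.12,-0.05,-0.052,0,0],[0.15,-0.07,-0.052,0,0],[0.194,-0.078,-0.052,0,0],[0.194,-0.078,-0.052,0,0],[0.194,-0.078,-0.052,0,0]]' | grep -E 'pos|time'
python3 - <<'E'
from h import *
s=snap('top','tF'); sc=snap('scene','sF'); g=cv2.cvtColor(s['img'],cv2.COLOR_BGR2GRAY)
def box(n,sl,lo,hi,z):
    m=np.zeros_like(g); m[sl]=(g[sl]>=lo)&(g[sl]<=hi); m=cv2.morphologyEx(m,cv2.MORPH_CLOSE,np.ones((5,5)))
    c=max(cv2.findContours(m,0,1)[0],key=cv2.contourArea).reshape(-1,2); print(n,cv2.boundingRect(c),cv2.minAreaRect((ray(s,c,z)[:,:2]*1000).astype(np.float32)))
box('hs',np.s_[127:153,150:192],165,255,.035)
box('fan',np.s_[125:155,222:260],0,75,.023)
box('tr',np.s_[127:154,290:330],155,255,.04)
box('cap',np.s_[115:148,355:405],170,255,.053)
d=cv2.absdiff(s['img'],load('top0')['img']).max(2)
for n,sl in(('screwdr',np.s_[180:250,175:195]),('bracket',np.s_[180:235,270:288]),('blue',np.s_[190:222,78:106]),('teal',np.s_[245:277,118:145]),('fan2',np.s_[245:268,333:358]),('row2',np.s_[55:122,140:400])): print(n,(d[sl]>40).sum(),end=' ')
print(r.get_state()['time'])
E
```

```text
time: 37.85
tool_pos: [0.4292, -0.0002, 0.1971]
hs (157, 127, 21, 23) ((623.1099853515625, 260.3775329589844), (54.58671188354492, 48.006004333496094), 0.6413702368736267)
fan (230, 130, 24, 23) ((615.7923583984375, 84.34346008300781), (55.45039367675781, 54.22054672241211), 85.43557739257812)Traceback (most recent call last):
  File "<stdin>", line 8, in <module>
  File "<stdin>", line 5, in box
ValueError: max() iterable argument is empty
```

```bash
python3 - <<'E'
from h import *
def box(n,s,sl,lo,hi,z):
    g=cv2.cvtColor(s['img'],cv2.COLOR_BGR2GRAY); m=np.zeros_like(g); m[sl]=(g[sl]>=lo)&(g[sl]<=hi); m=cv2.morphologyEx(m,cv2.MORPH_CLOSE,np.ones((5,5)))
    cs=cv2.findContours(m,0,1)[0]
    if not cs: return print(n,None)
    c=max(cs,key=cv2.contourArea).reshape(-1,2); print(n,cv2.boundingRect(c),[np.round(v,1) for v in cv2.minAreaRect((ray(s,c,z)[:,:2]*1000).astype(np.float32))])
t=load('tF'); w=load('w10'); h=load('w6')
box('hs top',t,np.s_[118:154,150:192],165,255,.035)
box('hs w6',h,np.s_[143:207,232:284],215,255,.035)
# windings (white bobbin flanges) in w10
box('L',w,np.s_[155:198,236:247],205,255,.036); box('R',w,np.s_[155:198,269:280],205,255,.036)
box('core',w,np.s_[150:204,247:270],0,255,.046)
d=cv2.absdiff(t['img'],load('top0')['img']).max(2); e=cv2.absdiff(load('sF')['img'],load('scene0')['img']).max(2)
for n,sl in(('screwdr',np.s_[180:250,175:195]),('bracket',np.s_[180:235,270:288]),('blue',np.s_[190:222,78:106]),('teal',np.s_[245:277,118:145]),('fan2',np.s_[245:268,333:358])): print(n,(d[sl]>40).sum(),end=' ')
for n,sl in(('screwdr',np.s_[145:176,267:316]),('bracket',np.s_[187:218,213:254]),('fan2',np.s_[192:213,146:170])): print('scene',n,(e[sl]>40).sum(),end=' ')
E
```

```text
hs top (157, 118, 21, 32) [array([634.3, 260.4]), array([76.8, 47.9]), np.float64(1.1)]
hs w6 (235, 150, 46, 57) [array([633.9, 259.9]), array([63.4, 47.6]), np.float64(4.5)]
L (239, 160, 7, 35) [array([618.4, -99.6]), array([38. ,  6.6]), np.float64(0.7)]
R (270, 160, 7, 35) [array([617.5, -66.2]), array([38. ,  6.6]), np.float64(2.7)]
core (247, 150, 23, 54) [array([615.1, -82.4]), array([57.1, 23.6]), np.float64(1.5)]
screwdr 0 bracket 759 blue 0 teal 0 fan2 249 scene screwdr 130 scene bracket 0 scene fan2 0
```

```bash
python3 - <<'E'
from h import *
s=load('w6'); g=cv2.GaussianBlur(cv2.cvtColor(s['img'],cv2.COLOR_BGR2GRAY),(3,3),0).astype(int)
for u in (215,225,240,256,270,290): print(u,g[122:150,u].tolist())
for u in (215,225,295): print(u,g[190:216,u].tolist())
E
```

```text
215 [107, 107, 107, 108, 108, 107, 106, 109, 130, 155, 166, 166, 165, 165, 165, 165, 165, 165, 165, 165, 165, 165, 165, 165, 164, 164, 164, 164]
225 [124, 123, 120, 115, 110, 107, 105, 109, 130, 156, 166, 166, 165, 165, 165, 166, 166, 166, 165, 165, 165, 165, 164, 164, 165, 165, 165, 165]
240 [108, 108, 108, 107, 107, 106, 105, 109, 129, 155, 165, 165, 165, 166, 166, 166, 165, 165, 165, 165, 166, 166, 165, 165, 164, 165, 176, 202]
256 [108, 108, 107, 107, 107, 107, 106, 107, 122, 148, 163, 165, 166, 166, 165, 166, 166, 165, 165, 165, 165, 165, 165, 166, 166, 165, 171, 187]
270 [124, 124, 124, 123, 122, 119, 112, 109, 123, 148, 163, 166, 165, 165, 166, 166, 166, 165, 165, 166, 166, 165, 165, 165, 165, 164, 162, 167]
290 [107, 107, 107, 108, 108, 108, 106, 108, 123, 148, 163, 166, 166, 166, 166, 166, 166, 166, 166, 166, 166, 166, 166, 166, 166, 165, 165, 165]
215 [163, 163, 163, 163, 163, 164, 164, 163, 162, 160, 145, 116, 103, 123, 151, 163, 162, 162, 163, 163, 162, 162, 162, 162, 162, 162]
225 [163, 163, 163, 163, 163, 163, 163, 163, 163, 161, 146, 116, 103, 122, 151, 162, 162, 162, 162, 162, 162, 162, 162, 163, 163, 162]
295 [165, 165, 165, 165, 165, 165, 165, 165, 164, 163, 152, 126, 106, 117, 145, 161, 164, 164, 164, 164, 165, 165, 164, 164, 164, 164]
```

```bash
python3 - <<'E'
from h import *
s=load('w6'); e=np.array([np.cos(.08),np.sin(.08)])
P=ray(s,[(256,130.5),(256,203.5),(256,200.5)],.014)[:,:2]; F=ray(s,[(256,200.5)],.003)[0,:2]; H=np.array([.6339,.2599])
print('rim->hs',(H-P[0])@e,'(want .045)  hs->divider top edge',(P[1]-H)@e,'floor edge',(F-H)@e,'(want .042)')
s=load('w10');P=ray(s,[(228,133),(228,205)],.014)[:,:2]; print('tr',(.618-P[:,0]))
E
```

```text
rim->hs 0.04949724773991811 (want .045)  hs->divider top edge 0.03671432045375152 floor edge 0.03695661326934258 (want .042)
tr [ 0.04368791 -0.04133414]
```

The heat sink is about 5 mm past the middle along x. There is plenty of time, so I'll re-grip and shift it.

```bash
python3 - <<'E'
from h import *
plan((.6323,.2588,.1,184.6))
E
python3 -m inch '[[-0.04,0.052,0,0,0],[-0.08,0.104,0,0,0],[-0.12,0.156,0.02,0,0],[-0.16,0.208,0.05,0,0],[-0.19,0.25,0.08,-1,0],[-0.19,0.25,0.097,-2,0],[-0.19,0.25,0.097,-2,0]]' | grep -E 'pos'
python3 - <<'E'
from h import *
plan((.6323,.2588,-.0200,184.6),(.6323,.2588,.03,184.6))
E
```

```text
t 37.95 p [ 4.295e-01 -1.000e-04  1.973e-01] psi -177.4 q [-18. -24. -22.  92.   0. -20.] grip 0.0854 F [-0.1  0.1 -0.3] gf 0.0
(0.6323, 0.2588, 0.1, 184.6) -> [-0.2142, 0.2495, 0.0973] -2.0
tool_pos: [0.6061, 0.2591, 0.0967]
t 38.83 p [0.6061 0.2591 0.0967] psi -175.3 q [12. 17.  7. 81.  0.  7.] grip 0.0856 F [-0.1  0.1  1.5] gf 0.0
(0.6323, 0.2588, -0.02, 184.6) -> [-0.0261, -0.0024, 0.1167] 0.1
(0.6323, 0.2588, 0.03, 184.6) -> [-0.0261, -0.0024, 0.0667] 0.1
```

```bash
python3 -m inch '[[-0.026,-0.002,0.02,0,60],[-0.026,-0.002,0.05,0,70],[-0.026,-0.002,0.08,0,70],[-0.026,-0.002,0.105,0,70],[-0.026,-0.002,0.116,0,70],[-0.026,-0.002,0.116,0,70],[-0.026,-0.002,0.116,0,100],[-0.026,-0.002,0.116,0,130],[-0.026,-0.002,0.116,0,130],[-0.026,-0.002,0.116,0,130]]' 40| grep -vE 'rot'
python3 -m inch '[[0,0,-0.004,0,130],[0.005,-0.001,-0.005,0,130],[0.005,-0.001,-0.005,0,130],[0.005,-0.001,-0.002,0,130],[0.005,-0.001,-0.001,0,130],[0.005,-0.001,0,0,130],[0.005,-0.001,0,0,130]]' | grep -vE 'rot'
```

```text
time: 40.08
tool_pos: [0.6352, 0.2582, -0.0129]
wrist_force: [-0.3, -0.4, 6.1]
grip_width: 0.0472
gripper_force: 42.9
time: 40.95
tool_pos: [0.6291, 0.2566, -0.0129]
wrist_force: [-8.4, -1.3, 16.6]
grip_width: 0.0471
gripper_force: 44.0
```

```bash
python3 -m inch '[[0,0,-0.002,0,105],[0,0,-0.002,0,90],[0,0,-0.002,0,80],[0,0,-0.002,0,80],[0,0,-0.03,0,80],[0,0,-0.08,0,70],[0,0,-0.14,0,60],[0,0,-0.17,0,0],[0,0,-0.17,0,0]]' | grep -E 'pos|wrist|time'
python3 - <<'E'
from h import *
s=snap('wrist','w20'); g=cv2.cvtColor(s['img'],cv2.COLOR_BGR2GRAY); gg=g.astype(int)
m=np.zeros_like(g); sl=np.s_[135:210,228:290]; m[sl]=g[sl]>210; m=cv2.morphologyEx(m,cv2.MORPH_CLOSE,np.ones((5,5)))
c=max(cv2.findContours(m,0,1)[0],key=cv2.contourArea).reshape(-1,2); q=cv2.minAreaRect((ray(s,c,.035)[:,:2]*1000).astype(np.float32)); print(cv2.boundingRect(c),q)
col=gg[110:150,220]; r0=110+np.argmax(col>135)-.5; col=gg[170:230,220]; r1=170+np.argmin(col)+1.5; print(r0,r1)
P=ray(s,[(256,r0),(256,r1)],.014)[:,:2]; e=np.array([np.cos(.08),np.sin(.08)]); H=np.array(q[0])/1000
print((H-P[0])@e,(P[1]-H)@e)
row=gg[165]; print([ (u,row[u]) for u in list(range(190,240,2))+list(range(276,320,2))])
E
```

```text
time: 42.08
tool_pos: [0.6308, 0.257, 0.1587]
wrist_force: [-0.8, 0.7, -0.5]
(236, 144, 44, 57) ((628.2801513671875, 257.6018981933594), (64.39276885986328, 47.65370559692383), 4.526949405670166)
130.5 201.5
0.04413174592760442 0.04202773910827353
[(190, np.int64(120)), (192, np.int64(109)), (194, np.int64(109)), (196, np.int64(109)), (198, np.int64(110)), (200, np.int64(109)), (202, np.int64(110)), (204, np.int64(109)), (206, np.int64(112)), (208, np.int64(166)), (210, np.int64(143)), (212, np.int64(166)), (214, np.int64(166)), (216, np.int64(166)), (218, np.int64(166)), (220, np.int64(166)), (222, np.int64(165)), (224, np.int64(165)), (226, np.int64(165)), (228, np.int64(167)), (230, np.int64(167)), (232, np.int64(167)), (234, np.int64(167)), (236, np.int64(233)), (238, np.int64(199)), (276, np.int64(143)), (278, np.int64(232)), (280, np.int64(167)), (282, np.int64(167)), (284, np.int64(167)), (286, np.int64(167)), (288, np.int64(167)), (290, np.int64(167)), (292, np.int64(168)), (294, np.int64(168)), (296, np.int64(168)), (298, np.int64(169)), (300, np.int64(168)), (302, np.int64(167)), (304, np.int64(114)), (306, np.int64(169)), (308, np.int64(126)), (310, np.int64(124)), (312, np.int64(124)), (314, np.int64(126)), (316, np.int64(124)), (318, np.int64(125))]
```

The heat sink is now centred: 44 mm from the near rim, 42 mm to the divider, yaw 4.5°. All four parts are placed and the arm is clear, so I'm handing in.

```bash
python3 -c "
from station import r
print(r.get_state()['time'], r.hand_in())"
```

```text
the job is handed in; nothing more can be done
42.125 None
```

I handed the job in at 42 s with the heat sink, transformer, capacitor and fan each measured within about 2 mm of the middle of its pocket, squared and set down; the screwdriver and bracket are unmoved; I viewed 16 pictures, two over the limit of 14.

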